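# Find which way the filler cap undoes and hold it off

## Robot

A 6-joint arm with a two-finger parallel gripper is mounted at the origin on a cart in front of the work surface, level with it; the furniture and walls round the work are solid. World frame = base frame: x ahead of the robot, y to its left, z up, the work surface at z = 0. Lengths are in mm, angles in degrees, forces in N, time in s.
With the tool pointing down it reaches from about 300 to 850 mm from the base axis. Payload 4.2 kg.
Tool frame: the origin (TCP) lies midway between the tips of the shut fingers; the grasp point (between the pads) lies 19 mm behind it; z points along the fingers, y is the line along which they close (so a half turn about z gives the same grasp; the last joint's range is limited). The gripper opens to 91 mm and grips with 3 to 60 N. Pads are 32 mm wide; open, the fingers measure 118 mm over their backs; the gripper's body (76 mm by 178 mm) begins 60 mm behind the grasp point.
Start: joints at [73.396, 18.312, 89.639, -0, 72.044, -1.146], TCP at [153.261, 554.215, 213.976] pointing down, gripper open.
Joint ranges: [-177.97, 177.97], [-48.28, 115.42], [12.27, 149.76], [-77.06, 257.06], [2.81, 150.46], [-146.56, 146.56]. Speed limits (degrees/s): [147.25, 147.25, 180, 180, 180, 180].

## Interface

Orientations are given as [roll, pitch, yaw] about the fixed x, y, z axes, in that order (R = Rz(yaw) Ry(pitch) Rx(roll)).
In Python, from workcell import env gives the robot as it stands.
- The arm moves only by the shell command python3 -m jog 'ROWS' [FORCE]. ROWS is a JSON object of lists of equal length, an entry for each row: "jaw": the finger opening in mm, from 0 to 91.2; "slide": the shift along the tool's x, y, z in units of 30 mm (1.0 is 30 mm), a list of three; "spin": the turn about the tool's z in units of 8 degrees (1.0 is 8 degrees). In form: {"jaw": [jaw, ...], "slide": [[dx, dy, dz], ...], "spin": [spin, ...]}. A call has 1 to 10 rows; each row shifts and turns the commanded pose from where the row before left it, along the tool's axes as they then stand; what a row does not reach is not made up. A row lasts 1/10 s, in which the tool goes at most 50 mm and 8.59 degrees, less where a joint would pass 70% of its speed; a pose out of reach is approached as far as the arm can. A call is refused whole if a number of a shift passes 1 or a number of a turn 1, either way. A call with a gripper value outside its range is refused whole. The fingers move at their own pace and stop on an object; FORCE is the grip in N (left out, the last holds). Time passes only in rows, so rows that do not move let the fingers close. It gives the time, the measured TCP pose, the force, the opening and the grip force at its end, in the units of the state.
- env.state(): the state, without advancing time (a new reading comes with each control period).
- env.grab_frame(name): name is "scene" or "top" or "wrist"; returns the picture (420x560x3 uint8, red, green, blue); there is no depth.
- env.camera_model(name): a dict with "fx", "fy", "cx", "cy" (pixels), "camera_from_world" (4x4, takes a point from world to camera coordinates). Camera axes: x right, y up, looking along -z (the intrinsics and any distortion apply to the point x, -y, -z); pixel columns grow to the right and rows downward; lengths in mm; the calibration is good to about 2 mm. The wrist camera is an equidistant fisheye: a pixel r from the principal point sees the ray r / f radians off the axis. A picture is of the moment at which its call begins: read the wrist's pose just before it. camera_model takes no time and is no camera call; for the wrist camera it gives the pose at the moment of the call.
- env.job_done(): hands the job in; it is judged then, once.
The state is a dict: "time_s": time; "qpos": joint angles; "qvel": joint speeds; "effort": joint torques, N m; "ee_pos": TCP position; "ee_rot": TCP orientation; "force": force on the tool from outside, world axes, zero at the start; "torque": the same for the moment, N m; "gripper_width": finger opening in mm; "gripper_force": force on a finger pad.
Only numpy, scipy, OpenCV 4.12 (cv2) and the standard library are available. Lean on these libraries where they do the work, as an engineer would, in place of code of your own. Each camera call takes 0.05 s, during which the arm holds its last target. There are 200 camera calls.

## Task

The red cap on the green oil reservoir has a quick-release thread, and nobody knows whether it is left- or right-handed: try it one way and, if it stops, the other. When it has come undone, lift it off its neck and finish holding it level and still in the gripper, its underside at least 6 cm above where it sat. Leave the tools and parts round it where they are.

Things in the scene. Friction and masses are not known exactly. Their poses are not given: they have to be found in the camera images.
- reservoir: Green round oil reservoir fixed to the bench on a grey 96x96x8 mm base plate with four bolt heads; 72 to 78 mm across, 72 mm tall to the flat collar (62 mm across) that the cap sits on. A brass level plug on its +x side. Origin: centre of the underside, z up.
- cap: Loose round red ribbed cap, black disc and white pointer on top, 52 mm across, 28 mm tall, 40 to 90 g. Origin: centre of its open underside, 72 mm above the reservoir's origin when seated; z up along its axis, white pointer along +x. Seated, its +x is within 0.15 rad of the reservoir's +x. Grip it across its sides from above; about 30 N turns it, a weak grip slips.
- cap_top (a point): Centre of the cap's top face, 28 mm above its origin. The cap turns without rising. One way (clockwise or anticlockwise from above, changing from start to start, not visible) it meets a hard stop within 0.4 rad; the other way it turns easily and can be lifted straight off between about 1.05 and 2.1 rad of turn; beyond that it is caught again.
- spanner_large: Loose steel combination spanner, 247 mm long, lying flat; leave alone. Origin: centre of its underside.
- plastic_pot: Loose white round pot holding small spanners, 75 mm across, 103 mm tall; leave alone. Origin: centre of its underside.
- collet_endmill: Loose standing end mill in a collet, 32 mm across, 74 mm tall; leave alone. Origin: centre of its underside.
- vernier_caliper: Loose vernier caliper lying flat, 208 mm long; leave alone. Origin: centre of its underside.
- brass_bush: Loose brass bush, 22 mm across, 18 mm tall; leave alone. Origin: centre of its underside.
- neck (a point): Centre of the top of the aluminium neck inside the cap, 86 mm above the reservoir's origin; its two flange pieces, 42 mm across, hold the cap's two inner lugs, leaving the cap about 1.5 mm of lift until undone.
- oilstone: Loose grey oilstone, 105x30x20 mm, lying flat; leave alone. Origin: centre of its underside.
There are look-alikes about, which are no part of the job. There is more than one size of the cap; the job needs the smallest.

How it is judged:
By the outcome, as a careful person would: the job done as asked, in the order asked, and still so for the second after the job is handed in, while the arm keeps its last pose, push and grip.
It also fails if it takes over 51 s, if anything falls off the work surface, if the arm or the gripper's body presses on something with over 40 N, if the wrist force passes 120 N, or if a joint passes its speed limit or range.

## Working session

There is one attempt and no reset: what is moved stays moved. The work goes in short steps, Python scripts to look and compute and a shell command to move; the robot and the scene stay as the last step left them, time stands still between calls to the robot, and variables do not carry over. Pictures are saved under pics/ and viewed, at most 10 in all, crops included, and the job is handed in when it is done.

```bash
mkdir -p pics; python3 - <<'E'
from workcell import env
import cv2
for n in("scene","top"):
    im=env.grab_frame(n); cv2.imwrite(f"pics/{n}0.png",cv2.resize(im[:,:,::-1],(784,588),interpolation=cv2.INTER_CUBIC)); cv2.imwrite(f"{n}_raw.png",im[:,:,::-1])
    print(env.camera_model(n))
print(env.state())
E
```

```text
{'fx': 389.48515881995814, 'fy': 389.48515881995814, 'cx': 272.6203861200078, 'cy': 215.40921794757168, 'camera_from_world': array([[ 6.54505352e-01, -7.55888807e-01,  1.59642244e-02,
        -3.22932897e+02],
       [ 3.26848771e-01,  3.01924100e-01,  8.95551070e-01,
        -2.68227942e+02],
       [-6.81757013e-01, -5.80925081e-01,  4.44672267e-01,
        -6.48368419e+02],
       [ 0.00000000e+00,  0.00000000e+00,  0.00000000e+00,
         1.00000000e+00]])}
{'fx': 397.03517871006756, 'fy': 397.03517871006756, 'cx': 280.308012666683, 'cy': 213.36119265200526, 'camera_from_world': array([[-8.82123081e-03, -9.99666341e-01,  2.42774249e-02,
         8.78107408e+00],
       [ 9.97725653e-01, -7.17642801e-03,  6.70225421e-02,
        -5.40899047e+02],
       [-6.68259542e-02,  2.48134309e-02,  9.97456057e-01,
        -1.16481444e+03],
       [ 0.00000000e+00,  0.00000000e+00,  0.00000000e+00,
         1.00000000e+00]])}
{'time_s': 0.1, 'qpos': array([ 7.33965923e+01,  1.83477800e+01,  8.96980511e+01, -1.17020210e-03,
        7.20426396e+01, -1.14782627e+00]), 'qvel': array([-0.04446765, -0.07984769, -0.18087424,  0.1214455 , -0.03172389,
       -0.02397027]), 'effort': array([ 2.25632146e-03, -4.13336957e+01, -2.32511902e+01,  7.29033002e-02,
        4.21386422e-02, -6.00770591e-05]), 'ee_pos': array([153.13270136, 553.78466608, 213.21557616]), 'ee_rot': array([-1.79911525e+02, -6.59828449e-04,  1.64544780e+02]), 'force': array([-1.00149311,  0.51149036,  0.47207875]), 'torque': array([0.01448748, 0.05483504, 0.04313749]), 'gripper_force': 0.0, 'gripper_width': 91.32842365711394}
```

View pics/scene0.png

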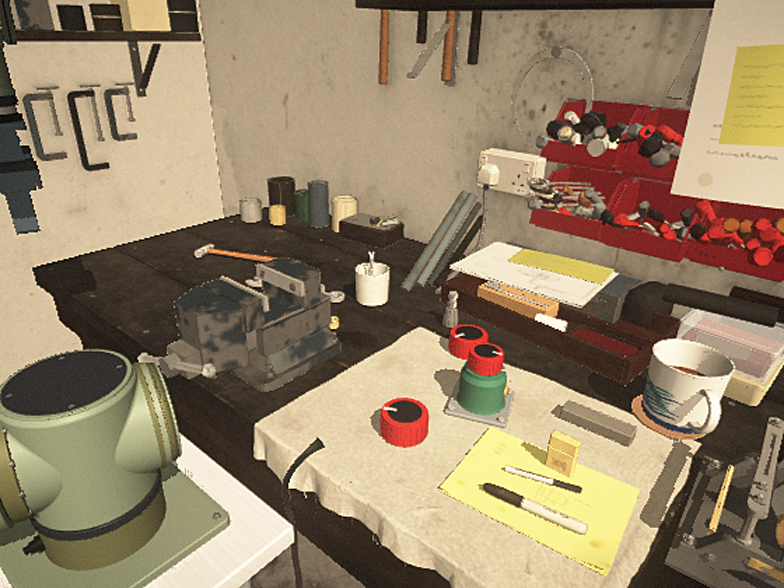

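View pics/top0.png

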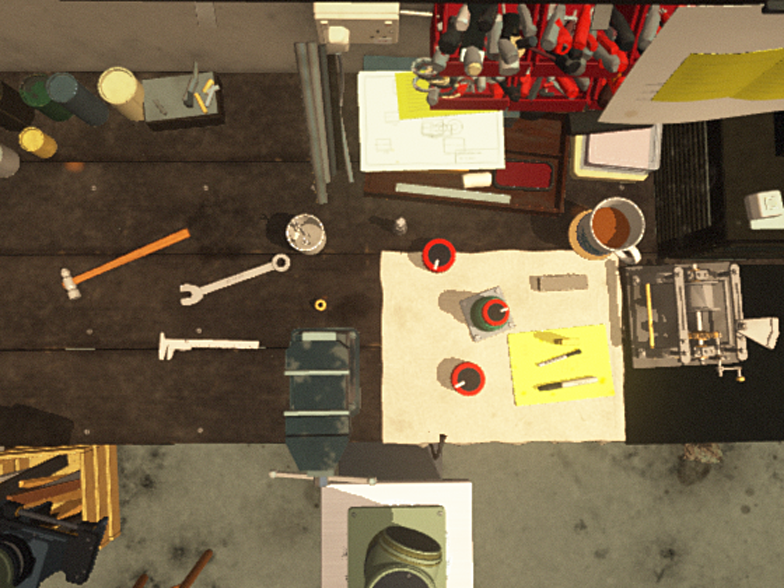

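Three red caps appear in the top picture: (438,255) and (467,378), both larger and standing on the cloth, and (491,312), the smallest, seated on the green reservoir. The last one fits, so I'll confirm it in an enlarged crop.

```bash
python3 - <<'E'
import cv2,numpy as np
t=cv2.imread("top_raw.png")[170:290,290:410]; s=cv2.imread("scene_raw.png")[215:315,290:390]
a=cv2.resize(t,(400,400),interpolation=cv2.INTER_CUBIC); b=cv2.resize(s,(400,400),interpolation=cv2.INTER_CUBIC)
cv2.imwrite("pics/crop.png",np.hstack([a,b]))
E
```

```text
(no output)
```

View pics/crop.png

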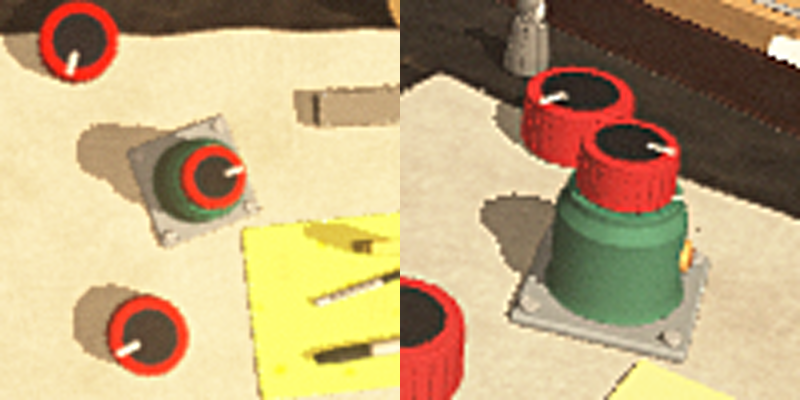

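The crops show the small cap with its top face centred near raw top (353.9,223.1) and raw scene (347.2,250.6). It sits on the green reservoir with the grey plate and brass plug. The other two are about 65 mm across against roughly 52 mm for this one, so this is the cap to use.

```bash
cat > h.py <<'E'
from workcell import env
import numpy as np, cv2
def proj(n,P,m=None):
    m=m or env.camera_model(n); c=(m["camera_from_world"]@np.append(P,1))[:3]; x,y,z=c[0],-c[1],-c[2]
    if n=="wrist":
        r=np.hypot(x,y); k=np.arctan2(r,z)/max(r,1e-9); return np.array([m["cx"]+m["fx"]*k*x,m["cy"]+m["fy"]*k*y])
    return np.array([m["cx"]+m["fx"]*x/z,m["cy"]+m["fy"]*y/z])
E
python3 - <<'E'
from h import *
from scipy.optimize import least_squares
t=np.array([353.6,222.8]);s=np.array([346.9,250.2])
r=least_squares(lambda P:np.r_[proj("top",P)-t,proj("scene",P)-s],[500,-100,100]); print(r.x,r.fun)
for n,o in(("top",t),("scene",s)):
    r=least_squares(lambda p:proj(n,[*p,100])-o,[500,-100]); print(n,r.x)
im=cv2.imread("top_raw.png");h=cv2.cvtColor(im,cv2.COLOR_BGR2HSV)
m=(((h[...,0]<8)|(h[...,0]>172))&(h[...,1]>150)&(h[...,2]>90)).astype(np.uint8)
m[:, :335]=0;m[:,372:]=0;m[:205]=0;m[242:]=0
print(cv2.minEnclosingCircle(np.argwhere(m)[:,::-1].astype(np.float32)))
# yaw of pointer: raw tip vs root
a=least_squares(lambda p:proj("top",[*p,100])-[290+222*.3,170+174.5*.3],[500,-100]).x
b=least_squares(lambda p:proj("top",[*p,100])-[290+244*.3,170+168*.3],[500,-100]).x
print("ptr",np.degrees(np.arctan2(*(b-a)[::-1])))
print(env.state()["time_s"])
E
```

```text
[ 507.49246615 -197.20920726   97.38520164] [-0.15894527  0.11261262  0.1481794  -0.0166569 ]
top [ 507.69395693 -197.11100718]
scene [ 503.32028753 -199.06285701]
((353.5, 222.5), 9.617792129516602)
ptr -74.11342309972113
0.1
```

```bash
python3 -m jog '{"jaw":[80,80,80,80,80,80,80,80,80,80],"slide":[[0,0,-1],[-0.4,-0.45,-1],[-0.8,-0.95,0],[-0.8,-0.95,0],[-0.8,-0.95,0],[-0.8,-0.95,0],[-0.8,-0.95,0],[-0.8,-0.95,0],[-0.8,-0.95,0],[-0.8,-0.95,0]],"spin":[0,0,0,0,0,0,0,0,0,0]}'
```

```text
time_s: 1.1
ee_pos: [285.6, 265.5, 273.7]
ee_rot: [-180.0, -0.0, 164.6]
force: [0.7, 0.6, -0.8]
gripper_width: 80.0
gripper_force: 0.0
```

```bash
python3 -m jog '{"jaw":[80,80,80,80,80,80,80,80,80,80],"slide":[[-0.82,-0.94,0],[-0.82,-0.94,0],[-0.82,-0.94,0],[-0.82,-0.94,0],[-0.82,-0.94,0],[-0.82,-0.94,0],[-0.82,-0.94,0],[-0.82,-0.94,0],[-0.82,-0.94,0],[-0.82,-0.94,0]],"spin":[0,0,0,0,0,0,0,0,0,0]}' && python3 -m jog '{"jaw":[80,80,80,80,80,80,80,80,80,80],"slide":[[-0.76,-0.88,0],[-0.76,-0.88,0],[-0.76,-0.88,0],[-0.76,-0.88,0],[0,0,0],[0,0,0],[0,0,0],[0,0,0],[0,0,0],[0,0,0]],"spin":[0,0,0,0,1,1,1,1,1,1]}' && python3 -m jog '{"jaw":[80,80,80,80,80,80,80],"slide":[[0,0,0],[0,0,0],[0,0,0],[0,0,0],[0,0,0],[0,0,0],[0,0,0]],"spin":[1,1,1,1,1,1,0]}'
python3 - <<'E'
from h import *
s=env.state(); m=env.camera_model("wrist"); im=env.grab_frame("wrist"); cv2.imwrite("wr.png",im[:,:,::-1])
p=proj("wrist",[507.5,-197.1,100],m); print(p, s["qpos"],s["ee_pos"],s["ee_rot"])
cv2.imwrite("pics/w1.png",cv2.resize(im[:,:,::-1],(784,588)))
E
```

```text
time_s: 2.1
ee_pos: [447.6, -71.8, 273.6]
ee_rot: [180.0, -0.0, 164.5]
force: [0.4, -0.0, 0.8]
gripper_width: 79.8
gripper_force: 0.0
time_s: 3.1
ee_pos: [506.9, -196.3, 273.4]
ee_rot: [-180.0, -0.1, 116.2]
force: [-0.5, 0.2, -0.4]
gripper_width: 80.0
gripper_force: 0.0
time_s: 3.8
ee_pos: [507.0, -196.3, 273.5]
ee_rot: [-179.9, -0.0, 68.6]
force: [-0.2, 0.4, 0.5]
gripper_width: 79.8
gripper_force: 0.0
[280.43039579 187.84863131] [-2.23808799e+01  1.36662067e+01  8.76038400e+01  6.03835311e-03
  7.87862092e+01 -9.38563992e-01] [ 506.97601445 -196.28818452  273.47367639] [-1.79943849e+02 -6.84261015e-03  6.85565035e+01]
```

View pics/w1.png

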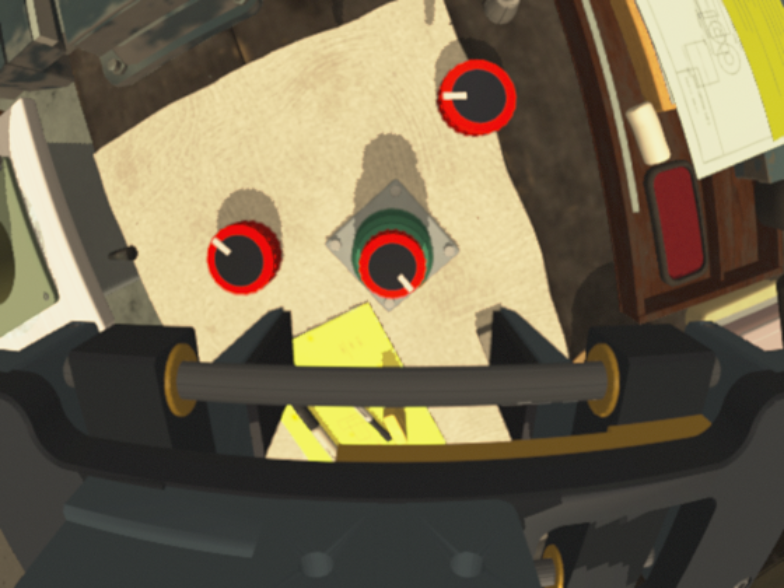

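The wrist view shows the cap's top face centred at about (391,265), which is raw (279.0,189.0). That is within about 1.5 px of the prediction. The fingers are clear of both larger caps.

```bash
python3 - <<'E'
from h import *
from scipy.optimize import least_squares
im=cv2.imread("wr.png");h=cv2.cvtColor(im,cv2.COLOR_BGR2HSV)
m=(((h[...,0]<8)|(h[...,0]>172))&(h[...,1]>150)&(h[...,2]>170)).astype(np.uint8)
m[:, :250]=0;m[:,308:]=0;m[:160]=0;m[216:]=0
c,r=cv2.minEnclosingCircle(np.argwhere(m)[:,::-1].astype(np.float32)); print(c,r)
M=env.camera_model("wrist")
for o in (c,(278.9,188.9)):
    P=least_squares(lambda p:proj("wrist",[*p,100],M)-o,[507,-197]).x
    s=env.state(); y=np.radians(s["ee_rot"][2]); d=P-s["ee_pos"][:2]
    print(P, "tool dx,dy", d@[np.cos(y),np.sin(y)], d@[np.sin(y),-np.cos(y)])
E
```

```text
(279.7599182128906, 190.08700561523438) 23.959705352783203
[ 505.95392221 -199.1772863 ] tool dx,dy -3.0661052290964226 0.05599496947481053
[ 505.56325547 -197.61569808] tool dx,dy -1.7529844386453446 -0.8750754154454388
```

```bash
python3 -m jog '{"jaw":[80,80,80,80,80,80,80,80,80,80],"slide":[[-0.06,0,1],[0,0,1],[0,0,1],[0,0,1],[0,0,1],[0,0,0.6],[0,0,0.4],[0,0,0.3],[0,0,0.25],[0,0,0]],"spin":[0,0,0,0,0,0,0,0,0,0]}' && python3 -m jog '{"jaw":[40,40,40,40,40,40,40,40],"slide":[[0,0,0],[0,0,0],[0,0,0],[0,0,0],[0,0,0],[0,0,0],[0,0,0],[0,0,0]],"spin":[0,0,0,0,0,0,0,0]}' 35
```

```text
time_s: 4.85
ee_pos: [506.4, -198.0, 77.0]
ee_rot: [-180.0, -0.0, 68.6]
force: [-0.0, 0.9, -0.5]
gripper_width: 80.2
gripper_force: 0.0
time_s: 5.65
ee_pos: [506.8, -198.1, 77.9]
ee_rot: [180.0, -0.0, 68.5]
force: [-1.0, -0.2, 5.0]
gripper_width: 51.3
gripper_force: 35.0
```

```bash
cat > st.py <<'E'
from h import *
s=env.state(); print("torque",s["torque"].round(2),"yaw",s["ee_rot"][2].round(2),"q6",s["qpos"][5].round(1))
E
python3 st.py; python3 -m jog '{"jaw":[40,40,40,40],"slide":[[0,0,0],[0,0,0],[0,0,0],[0,0,0]],"spin":[0.4,0.4,0.4,0]}'; python3 st.py;  python3 -m jog '{"jaw":[40,40,40,40],"slide":[[0,0,0],[0,0,0],[0,0,0],[0,0,0]],"spin":[0.4,0.4,0.4,0]}'; python3 st.py
```

```text
torque [-0.06  0.17 -0.03] yaw 68.55 q6 -1.1
time_s: 6.05
ee_pos: [506.8, -198.2, 77.9]
ee_rot: [180.0, -0.0, 58.9]
force: [-0.4, -0.1, 5.0]
gripper_width: 51.6
gripper_force: 35.0
torque [-0.16  0.24 -0.04] yaw 58.89 q6 8.5
time_s: 6.45
ee_pos: [506.7, -198.4, 77.8]
ee_rot: [179.9, 0.0, 49.5]
force: [0.1, -0.8, 6.3]
gripper_width: 51.3
gripper_force: 35.0
torque [-0.23  0.2   0.89] yaw 49.51 q6 18.0
```

```bash
Z='';  python3 -m jog '{"jaw":[40,40,40,40,40,40,40,40,40,40],"slide":[[0,0,0],[0,0,0],[0,0,0],[0,0,0],[0,0,0],[0,0,0],[0,0,0],[0,0,0],[0,0,0],[0,0,0]],"spin":[-0.3,-0.6,-0.6,-0.6,-0.6,-0.6,-0.6,-0.6,-0.6,0]}'; python3 st.py
```

```text
time_s: 7.45
ee_pos: [507.1, -198.2, 77.8]
ee_rot: [179.9, 0.0, 90.2]
force: [-0.4, 0.1, 5.7]
gripper_width: 51.5
gripper_force: 35.0
torque [-0.14  0.06  0.07] yaw 90.22 q6 -22.8
```

Clockwise met a stop (0.89 N·m after about 19°). Anticlockwise turns freely, so I'll carry on to about 88° from the start.

```bash
python3 -m jog '{"jaw":[40,40,40,40,40,40,40,40,40,40],"slide":[[0,0,0],[0,0,0],[0,0,0],[0,0,0],[0,0,0],[0,0,0],[0,0,0],[0,0,0],[0,0,0],[0,0,0]],"spin":[-0.6,-0.6,-0.6,-0.6,-0.6,-0.6,-0.6,-0.6,-0.6,0]}' &&  python3 -m jog '{"jaw":[40,40,40,40,40,40,40],"slide":[[0,0,0],[0,0,0],[0,0,0],[0,0,0],[0,0,0],[0,0,0],[0,0,0]],"spin":[-0.6,-0.6,-0.6,-0.6,-0.4,0,0]}'; python3 st.py
python3 - <<'E'
from h import *
im=env.grab_frame("top"); a=cv2.resize(im[170:290,290:410,::-1],(480,480),interpolation=cv2.INTER_CUBIC)
im=env.grab_frame("wrist"); b=cv2.resize(im[:,:,::-1],(320,240));b=cv2.copyMakeBorder(cv2.resize(im[140:380,180:380,::-1],(320,384)),0,96,0,0,cv2.BORDER_CONSTANT)
cv2.imwrite("pics/t2.png",np.hstack([a,b]))
E
```

```text
time_s: 8.45
ee_pos: [506.9, -198.1, 77.8]
ee_rot: [180.0, 0.0, 133.4]
force: [-0.2, -0.6, 5.2]
gripper_width: 51.6
gripper_force: 35.0
time_s: 9.15
ee_pos: [506.7, -198.0, 77.8]
ee_rot: [180.0, 0.0, 155.7]
force: [-0.0, 0.3, 4.9]
gripper_width: 51.4
gripper_force: 35.0
torque [0.07 0.13 0.12] yaw 155.74 q6 -88.3
```

View pics/t2.png

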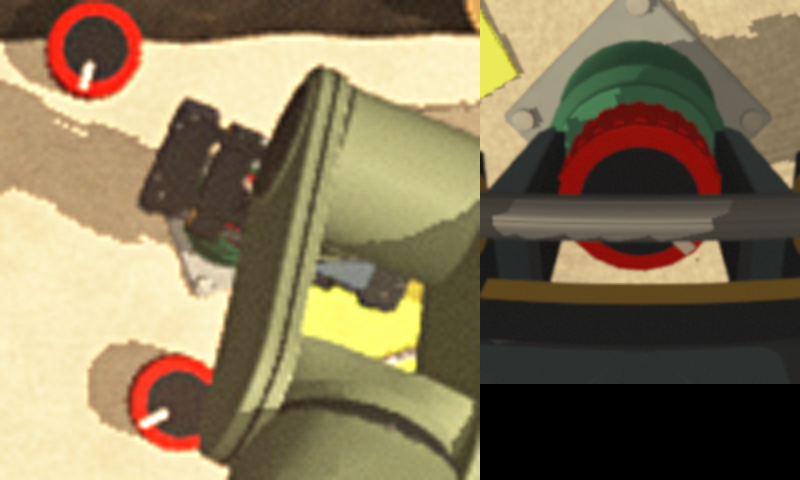

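In the wrist view the pointer sits at the cap's lower right (685,245), the same place relative to the fingers as before, so the cap turned with the gripper. Next is a gentle test lift.

```bash
python3 -m jog '{"jaw":[40,40,40,40,40],"slide":[[0,0,-0.05],[0,0,-0.05],[0,0,-0.05],[0,0,-0.05],[0,0,0]],"spin":[0,0,0,0,0]}'; python3 st.py
```

```text
time_s: 9.75
ee_pos: [506.6, -198.0, 83.4]
ee_rot: [180.0, 0.0, 155.7]
force: [0.5, -0.1, -0.4]
gripper_width: 51.8
gripper_force: 35.0
torque [0.04 0.02 0.02] yaw 155.74 q6 -88.3
```

```bash
python3 -m jog '{"jaw":[40,40,40,40,40,40,40,40,40,40],"slide":[[0,0,-0.2],[0,0,-0.3],[0,0,-0.4],[0,0,-0.5],[0,0,-0.5],[0,0,-0.4],[0,0,-0.3],[0,0,-0.2],[0,0,0],[0,0,0]],"spin":[0,0,0,0,0,0,0,0,0,0]}'; python3 st.py
python3 - <<'E'
from h import *
a=env.grab_frame("scene")[140:320,240:440,::-1]; b=env.grab_frame("wrist")[140:380,180:380,::-1]
cv2.imwrite("pics/f.png",np.hstack([cv2.resize(a,(450,405),interpolation=cv2.INTER_CUBIC),cv2.resize(b,(338,405))]))
E
```

```text
time_s: 10.75
ee_pos: [506.3, -197.9, 167.1]
ee_rot: [180.0, -0.0, 155.7]
force: [-0.2, -0.0, -0.8]
gripper_width: 51.6
gripper_force: 35.0
torque [0.01 0.04 0.06] yaw 155.74 q6 -88.3
```

View pics/f.png

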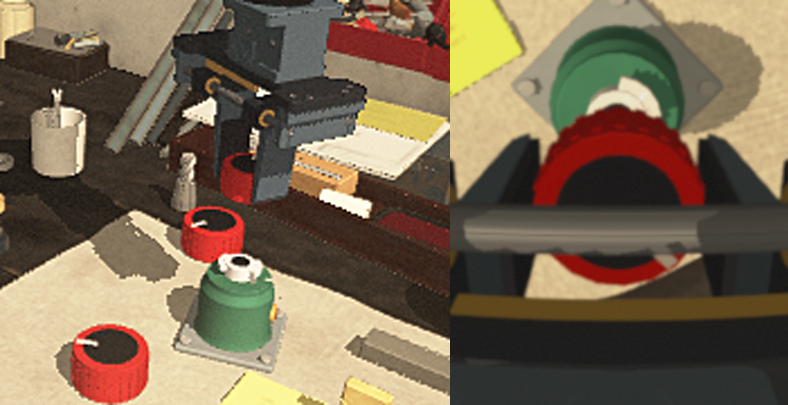

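The cap is off. It is held level in the fingers at (240,175), and the bare neck is exposed at (240,265). It is about 89 mm above its seat, and the other things have not moved.

```bash
python3 -c "
from workcell import env
print(abs(env.state()['qvel']).max()); print(env.job_done())"
```

```text
0.12196898837177639
the job is handed in; nothing more can be done
None
```

The cap came undone anticlockwise (clockwise met a hard stop), and I handed the job in at about 11 s with it held level and still about 89 mm above its seat and nothing else moved in the pictures.

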